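Roll the shaft in the V-blocks until its flat is up, then lock it with the keeper

ROBOT

A 6-joint arm with a two-finger parallel gripper is mounted at the origin on a cart in front of the work surface, level with it; the furniture and walls round the work are solid. World frame = base frame: x ahead of the robot, y to its left, z up, the work surface at z = 0. Lengths are in m, angles in rad, forces in N, time in s.
With the tool pointing down it reaches from about 0.275 to 0.975 m from the base axis. Payload 8.4 kg.
Tool frame: the origin (TCP) lies between the finger pads; the fingertips stand 17 mm ahead of it and the grasp point (between the pads) lies 2 mm behind it; x points along the fingers, y is the direction in which the jaws open and shut, and the axes are right-handed (so a half turn about x gives the same grasp; the last joint's range is limited). The gripper opens to 92 mm and grips with 3 to 60 N. Pads are 20 mm wide; open, the fingers measure 128 mm over their backs; the gripper's body (75 mm by 189 mm) begins 69 mm behind the grasp point.
Start: joints at [1.295, 0.353, 1.633, -0, 1.155, -0.002], TCP at [0.169, 0.602, 0.232] pointing down, gripper open.
Joint ranges: [-2.63, 2.63], [-0.92, 2.1], [0.06, 2.66], [-1.3, 4.44], [0, 2.69], [-3.02, 3.02]. Speed limits (rad/s): [2.22, 2.22, 2.79, 3.14, 3.14, 3.14].

INTERFACE

Orientations are given as a rotation vector (axis times angle).
In Python, from cell import observe, imaging, ticket gives the robot as it stands.
- The arm moves only by the tool apply_moves, never from a script. Its argument "deltas" is a list that holds one entry, the list of rows, each a list of 7 numbers: the turn, a rotation vector about the tool's x, y, z in degrees, then the shift along the tool's x, y, z in mm, then the closure in counts, from 0 (fully open) to 255 (shut). In form: [[[rx, ry, rz, dx, dy, dz, jaw], ...]]. A call has 1 to 20 rows; each row is the pose to reach, as a shift and turn from the pose commanded when the call began, along the tool's axes at that moment; what a row does not reach only later rows make up. A row lasts 1/8 s, in which the tool goes at most 62.5 mm and 10.7 degrees, less where a joint would pass 70% of its speed; a pose out of reach is approached as far as the arm can. A call with a gripper value outside its range is refused whole. The fingers move at their own pace and stop on an object; "squeeze" is the grip in N (left out, the last holds). Time passes only in rows, so rows that repeat a pose let the fingers close. It gives the time, the measured TCP pose, the force and the opening at its end, in the units of the state.
- observe(): the state, without advancing time (a new reading comes with each control period).
- imaging.get_image(name): name is "side" or "top"; returns the picture (400x640x3 uint8, red, green, blue); there is no depth.
- imaging.get_calibration(name): a dict with "fovy" (degrees; the focal length in pixels is half the picture's height over the tangent of half this angle, whatever the lens; pixels are square), "cx", "cy" (the principal point, pixels), "k1" (the pictures are not rectified: a ray, as slopes to the right and down, at radius r is drawn at 1 + k1 r^2 times it, then the intrinsics apply), "position" and "rotation" of the camera in the world. Camera axes: x right, y up, looking along -z (the intrinsics and any distortion apply to the point x, -y, -z); pixel columns grow to the right and rows downward; lengths in m; the calibration is good to about 2 mm. A picture is of the moment at which its call begins. get_calibration takes no time and is no camera call.
- ticket.finish_job(): hands the job in, once; it reports no verdict.
The state is a dict: "t": time; "q": joint angles; "joint_velocities": joint speeds; "effort": joint torques, N m; "tool_pos": TCP position; "eef_rot": TCP orientation; "wrist_force": force on the tool from outside, world axes, zero at the start; "wrist_torque": the same for the moment, N m; "grip_width": finger opening in m.
Only numpy, scipy, OpenCV 4.12 (cv2) and the standard library are available. Lean on these libraries where they do the work, as an engineer would, in place of code of your own. Each camera call takes 0.05 s, during which the arm holds its last target. There are 200 camera calls.

TASK

The steel shaft lies in the two V-blocks of the jig with its set-screw flat turned away. Without lifting it out of the Vs, roll it (a few grips, turn by turn) until the flat faces straight up; only then swing the jig's hinged keeper down until its foot sits home on the flat. Let go of everything, and leave the other things on the bench where they are.

Things in the scene. Friction and masses are not known exactly. Their poses are not given: they have to be found in the camera images.
- jig: Jig fixed to the bench: dark base plate 190 x 96 x 8 mm with two aluminium V-blocks and a hinged keeper. Origin on the bench under the middle of the shaft's bed; own x along the groove (towards the keeper's end), own y horizontal across it, towards the keeper's hinge, own z up.
- vee_centre (a point): Middle of the groove: the seated shaft's axis passes here, 80 mm above the bench; axes as the jig's. The 90 degree V-blocks stand 70 mm either side of it along x, each 12 mm thick along the shaft, 52 mm wide, top 78 mm above the bench: 128 mm of shaft between them is free all round, 72 mm above the base plate.
- shaft_grip (a point): Centre, on the axis, of the round length meant to be gripped, 25 mm from the shaft's middle on the side away from the keeper. Own z along the shaft (opposite to the jig's x), own x straight out of the flat: the flat is up when own x points up. At the start it is 57 to 180 degrees from up, either way.
- shaft_mid (a point): Middle of the shaft, on its axis; axes as at shaft_grip. From 18 to 56 mm from here towards the keeper lies the milled flat, 38 mm long, 18 mm wide, 8 mm from the axis (4 mm below the round), with a dark 6 mm dimple. All else is fully round.
- keeper (a joint): Keeper angle, rad: 0 = shut, its foot home on the upturned flat; 1.0 to 1.45 at the start (bar standing up); at most 1.7. The hinge is stiff (0.035 N m friction): the keeper stays where left. If the flat is not up, the foot lands on the round and stops at about 0.09. Pressed with 5 N or more on its end, it turns a nearly upturned flat the last few degrees level.
- keeper_hinge (a point): Middle of the keeper's hinge pin, parallel to the shaft, at x = 38 mm, y = 42 mm, z = 99 mm in the jig's frame. The keeper is a steel bar 16 mm wide (along the shaft), 10 mm thick, reaching 75 mm from the pin, its foot 42 mm from the pin. At joint angle q it points to the jig's -y turned up by q.
- keeper_end (a point): Point on the upper face of the keeper's black end, 66 mm from the hinge pin, 5 mm above the bar's centre line: the place to push it down.
- gear: Bystander: brass index gear 50 mm across, 16 mm high, lying behind the jig; origin under its centre.
- hex_key: Bystander: hex key 87 x 29 x 5 mm, lying behind the jig; origin under its centre.
- dish: Bystander: shallow dish 45 mm across, 10 mm high, right of the jig; origin under its centre.
- shaft: The loose shaft: plain steel, 24 mm in diameter, 170 mm long, 0.25 to 0.5 kg, with a 21 mm ball bearing, 7 mm wide, hanging free on its end away from the keeper. Origin at its middle, on its axis; axes as at shaft_grip.

How it is judged:
On the way:
1. the shaft lies in both Vs with its flat facing up within about 14 degrees, the keeper still open (angle between shaft_mid's own x axis and vertical below 0.25 rad and value of joint keeper above 0.5 rad and z of shaft_mid in the frame of jig between 0.076 and 0.084 m and y of shaft_mid in the frame of jig between -0.004 and 0.004 m and angle between the z axis of shaft_mid and the x axis of jig, either way round below 0.06 rad), for 0.2 s.
At the end, for the whole second after the job is handed in: The shaft rests in both Vs (axis within 4 mm of the groove's, both across and in height, parallel within 0.06 rad), its flat faces up within 0.12 rad, and the keeper is shut on it (angle below 0.04 rad), all at rest (angle between shaft_mid's own x axis and vertical below 0.12 rad and value of joint keeper below 0.04 rad and linear speed of shaft below 0.02 m/s and z of shaft_mid in the frame of jig between 0.076 and 0.084 m and y of shaft_mid in the frame of jig between -0.004 and 0.004 m and angle between the z axis of shaft_mid and the x axis of jig, either way round below 0.06 rad); the robot touches nothing.
It fails at once if the shaft is lifted more than 20 mm out of the Vs or dropped off the jig (z of shaft_mid in the frame of jig above 0.1 m or z of shaft_mid in the frame of jig below 0.065 m).
It fails at once if a bystander is moved by more than 30 mm (distance of any of gear, hex_key, dish from where it was at the start of the episode above 0.03 m).
It also fails if it takes over 70 s, if anything falls off the work surface, if the arm or the gripper's body presses on something with over 40 N, if the wrist force passes 120 N, or if a joint passes its speed limit or range.

## Working session

There is one attempt and no reset: what is moved stays moved. The work goes in short steps, Python scripts to look and compute and a tool call to move; the robot and the scene stay as the last step left them, time stands still between calls to the robot, and variables do not carry over. Pictures are saved under pics/ and viewed, about 8 in all and at most 12, crops included, and the job is handed in when it is done.

Besides the shell and the picture viewer there is one more tool, called after "Call:" by a JSON object that holds its "op" and its "data", one argument or row to a line. apply_moves: Moves the arm, as the interface text tells. Its arguments: {"type":"object","properties":{"deltas":{"type":"array"},"squeeze":{"type":"number"}},"required":["deltas"]}

```bash
mkdir -p pics; ls; cat > h.py <<'E'
import numpy as np,cv2
from cell import observe,imaging,ticket
from scipy.spatial.transform import Rotation as R
def cal(n):
    c=imaging.get_calibration(n); f=200/np.tan(np.radians(c["fovy"])/2)
    rot=np.array(c["rotation"],float)
    if rot.shape!=(3,3): rot=R.from_rotvec(rot).as_matrix() if rot.size==3 else R.from_quat(rot).as_matrix()
    return c,f,rot,np.array(c["position"])
def proj(n,P):
    c,f,r,p=cal(n); q=(np.atleast_2d(P)-p)@r; s=np.c_[q[:,0]/-q[:,2],-q[:,1]/-q[:,2]]
    s=s*(1+c["k1"]*(s**2).sum(1,keepdims=True)); return s*f+[c["cx"],c["cy"]]
def ray(n,uv):
    c,f,r,p=cal(n); d=(np.atleast_2d(uv)-[c["cx"],c["cy"]])/f; s=d.copy()
    for _ in range(30): s=d/(1+c["k1"]*(s**2).sum(1,keepdims=True))
    v=np.c_[s[:,0],-s[:,1],-np.ones(len(s))]@r.T; return p,v
def onz(n,uv,z):
    p,v=ray(n,uv); return p+v*((z-p[2])/v[:,2])[:,None]
def snap(n,name,crop=None,s=1):
    im=imaging.get_image(n)[:,:,::-1].copy(); cv2.imwrite(f"pics/{name}_raw.png",im)
    if crop: im=im[crop[1]:crop[3],crop[0]:crop[2]]
    cv2.imwrite(f"pics/{name}.png",cv2.resize(im,None,fx=s,fy=s,interpolation=cv2.INTER_CUBIC)); return im
E
python3 - <<'E'
from h import *
for n in("side","top"):
    print(n,imaging.get_calibration(n)); snap(n,n+"0")
print(observe())
E
```

```text
pics
side {'fovy': 54.24643209841773, 'cx': 318.99423242838833, 'cy': 201.8640367388655, 'k1': 0.004154204807420348, 'position': array([ 0.27458009, -0.5656502 ,  0.49237597]), 'rotation': array([ 1.0645753 , -0.23573744, -0.36148476])}
top {'fovy': 43.21748408400592, 'cx': 317.06879746540864, 'cy': 204.40564214057937, 'k1': -0.017976900852897743, 'position': array([0.45768376, 0.10580982, 1.05413337]), 'rotation': array([ 0.08270525, -0.11462558, -1.56262421])}
{'t': 0.1, 'q': array([ 1.29457446e+00,  3.53620930e-01,  1.63401185e+00,  2.05528805e-05,
        1.15523575e+00, -2.39335253e-03]), 'joint_velocities': array([ 0.0012374 ,  0.00035199, -0.00183673, -0.00022377,  0.00093872,
       -0.00104987]), 'effort': array([-6.33136933e-04, -5.94905734e+01, -3.34933519e+01,  6.99133426e-02,
        1.82899466e-02,  2.83387863e-05]), 'tool_pos': array([0.16888911, 0.6013193 , 0.23093301]), 'eef_rot': array([ 0.2139624 ,  1.56028306, -0.21594817]), 'wrist_force': array([ 0.41260049, -0.08384565, -0.87033001]), 'wrist_torque': array([-0.01082445,  0.05710216, -0.05074728]), 'grip_width': 0.09201586145409248}
```

View pics/side0.png

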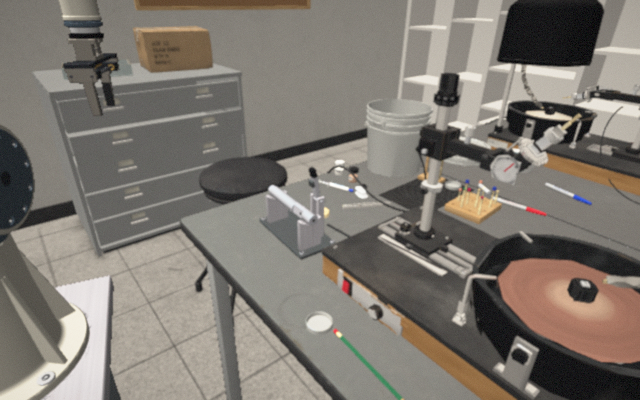

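View pics/top0.png

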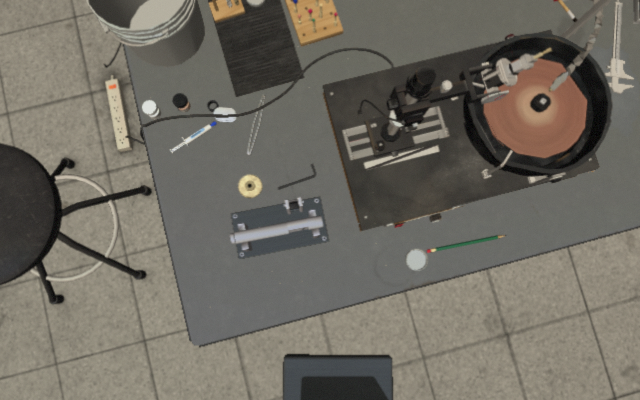

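The side view shows the jig at about (295,218), with the keeper upright at (318,207). In the top view the jig plate is centred near (279,228), the shaft runs from (232,239) to (323,223), and the gear is at (250,186), the hex key at (297,178) and the dish at (416,260). Next I'll zoom in on the jig in both views.

```bash
python3 - <<'E'
from h import *
a=cv2.imread("pics/top0_raw.png")[190:270,215:345]; b=cv2.imread("pics/side0_raw.png")[170:260,250:350]
a=cv2.resize(a,(780,480),interpolation=cv2.INTER_CUBIC)[:, :]; b=cv2.resize(b,(600,540),interpolation=cv2.INTER_CUBIC)
s=np.zeros((600,800,3),np.uint8); s[:270,:440]=cv2.resize(a,(440,270)); 
s[:330,440:800]=cv2.resize(b,(360,330)) 
cv2.imwrite("pics/z_side.png",b); cv2.imwrite("pics/z_top.png",a)
im=cv2.imread("pics/top0_raw.png"); print(im[215:218,255:258].reshape(-1,3), im[290,250],im[245,210])
print([onz("top",[p],0.008)[0].round(4) for p in [(231,214),(322,198),(328,242),(239,259)]])
E
```

```text
[[78 76 70]
 [78 76 71]
 [75 72 67]
 [79 75 72]
 [76 73 69]
 [79 77 72]
 [77 74 68]
 [77 74 70]
 [76 73 69]] [104 106 106] [104 107 105]
[array([0.5686, 0.2636, 0.008 ]), array([0.6036, 0.0745, 0.008 ]), array([0.5117, 0.0618, 0.008 ]), array([0.4757, 0.2448, 0.008 ])]
```

View pics/z_top.png

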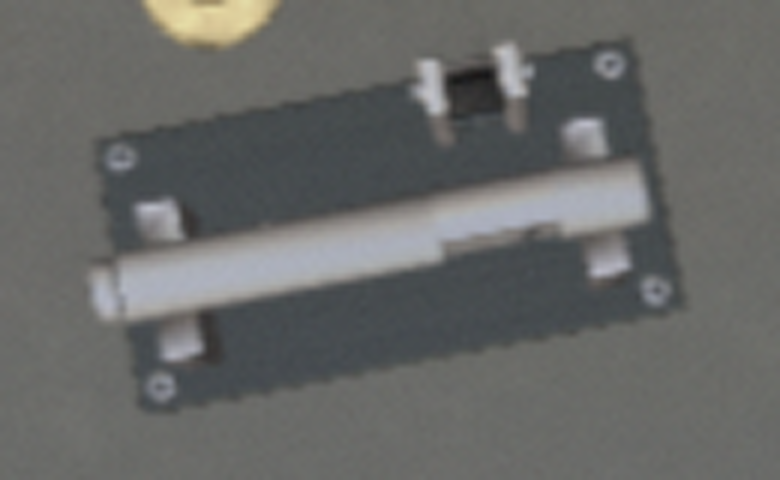

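View pics/z_side.png

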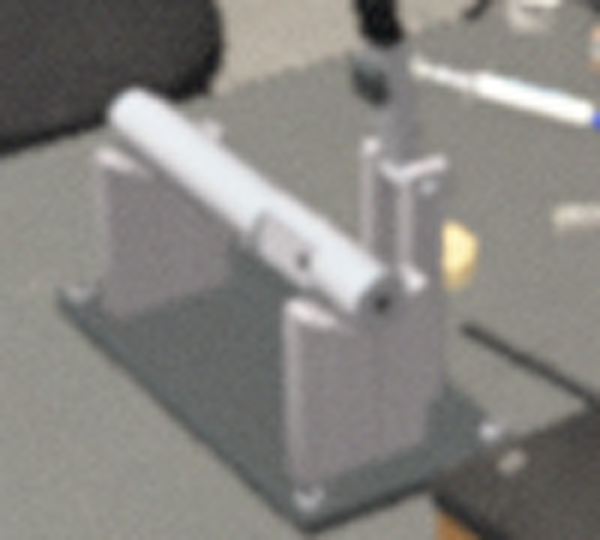

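The zoom shows the plate corners, the keeper standing up on the far (+y) side, and the flat facing the robot (jig −y). The dimple is at side pixel ≈(300.5,213.3). Now I'll fit the jig frame, the roll angle and the keeper angle.

```bash
cat >> h.py <<'E'
def jig():
    c=np.array([(95,143),(630,40),(685,305),(140,410)])/6.0-0.0+[215,190]
    P=onz("top",c,0.008)[:,:2]; o=P.mean(0)
    e=(P[1]-P[0]+P[2]-P[3]); yw=np.arctan2(e[1],e[0])
    J=np.eye(4); J[:3,0]=[np.cos(yw),np.sin(yw),0]; J[:3,1]=[-np.sin(yw),np.cos(yw),0]; J[:2,3]=o
    return J,P
def w2j(J,p): return (np.asarray(p)-J[:3,3])@J[:3,:3]
def j2w(J,p): return J[:3,3]+np.asarray(p)@J[:3,:3].T
def dimple(J,n,uv):
    p,v=ray(n,[uv]); v=v[0]/np.linalg.norm(v[0]); best=[]
    for t in np.radians(np.arange(-180,180,1)):
        for x in (.035,.037,.039):
            q=j2w(J,[x,-.008*np.sin(t),.08+.008*np.cos(t)])-p; best.append((np.linalg.norm(q-v*(q@v)),np.degrees(t),x))
    return sorted(best)[:6]
E
python3 - <<'E'
from h import *
J,P=jig(); print(J.round(4)); print("edges",[np.linalg.norm(P[i]-P[i-1]).round(4) for i in range(4)])
print("yaw",np.degrees(np.arctan2(J[1,0],J[0,0])))
print(dimple(J,"side",(300.5,213.3)))
for n in("top","side"):
    print(n,"shaft ends+mid",proj(n,[j2w(J,[x,0,.08]) for x in(-.085,.085,.0)]).round(1).tolist())
    for q in (1,1.2,1.4): print(q,proj(n,[j2w(J,[.038,.042-.075*np.cos(q),.099+.075*np.sin(q)]),j2w(J,[.038,.042,.099])]).round(1).tolist())
s=observe(); T=R.from_rotvec(s["eef_rot"]).as_matrix(); print(T.round(3))
print("gear,key,dish",w2j(J,onz("top",[(250,186),(297,178),(416,260)],.01)).round(3))
# target tool orientation: x down, y -> +-jig y
for sg in(1,-1):
    y=sg*J[:3,1]; x=np.array([0,0,-1.]); M=np.c_[x,y,np.cross(x,y)]
    print(sg,"turn(deg)",np.degrees(R.from_matrix(T.T@M).as_rotvec()).round(1), "shift to 60mm above grip(mm)",(T.T@(j2w(J,[-.027,0,.18])-s["tool_pos"])*1000).round(1))
E
```

```text
[[ 0.1962  0.9806  0.      0.5416]
 [-0.9806  0.1962  0.      0.1621]
 [ 0.      0.      1.      0.    ]
 [ 0.      0.      0.      1.    ]]
edges [np.float64(0.0936), np.float64(0.1889), np.float64(0.0942), np.float64(0.1904)]
yaw -78.68367069709342
[(np.float64(0.004811646075559068), np.float64(130.0), 0.035), (np.float64(0.004813039419971305), np.float64(131.0), 0.035), (np.float64(0.00481488365790208), np.float64(129.0), 0.035), (np.float64(0.004819054691238275), np.float64(132.0), 0.035), (np.float64(0.0048227480967316695), np.float64(128.0), 0.035), (np.float64(0.0048296699312914354), np.float64(133.0), 0.035)]
top shaft ends+mid [[234.3, 232.6], [320.9, 216.0], [277.8, 224.3]]
1 [[296.1, 215.4], [292.8, 198.1]]
1.2 [[294.6, 207.6], [292.8, 198.1]]
1.4 [[293.0, 199.4], [292.8, 198.1]]
side shaft ends+mid [[277.1, 188.6], [317.4, 218.5], [295.8, 202.5]]
1 [[305.6, 174.6], [321.0, 196.8]]
1.2 [[311.0, 170.2], [321.0, 196.8]]
1.4 [[316.7, 167.0], [321.0, 196.8]]
[[-0.     0.27   0.963]
 [-0.001  0.963 -0.27 ]
 [-1.    -0.001 -0.   ]]
gear,key,dish [[-0.045  0.097  0.01 ]
 [ 0.055  0.095  0.01 ]
 [ 0.264 -0.12   0.01 ]]
1 turn(deg) [63.   0.   0.1] shift to 60mm above grip(mm) [  51.3 -298.   465.4]
-1 turn(deg) [-1.17e+02 -1.00e-01  0.00e+00] shift to 60mm above grip(mm) [  51.3 -298.   465.4]
```

The plate and the shaft disagree by about 10 mm, and by the same amount in both views. So the plate isn't centred on the groove. I'll take the frame from the shaft itself.

```bash
cat >> h.py <<'E'
def jig():
    c=np.array([(119,289),(644,191)])/6.0+[215,190]
    P=onz("top",c,0.08); e=P[1]-P[0]; yw=np.arctan2(e[1],e[0]); o=P.mean(0)[:2]
    J=np.eye(4); J[:3,0]=[np.cos(yw),np.sin(yw),0]; J[:3,1]=[-np.sin(yw),np.cos(yw),0]; J[:2,3]=o
    return J,P
E
python3 - <<'E'
from h import *
J,P=jig(); print(J.round(4), np.linalg.norm(P[1]-P[0]))
print("yaw",np.degrees(np.arctan2(J[1,0],J[0,0])))
for d in dimple(J,"side",(300.5,213.3))[:3]: print(d)
c,v=ray("top",[np.array([644,191])/6+[215,190]]);c2,v2=ray("side",[np.array([378,297])/6+[250,170]])
A=np.c_[v[0],-v2[0]];t=np.linalg.lstsq(A,c2-c,rcond=None)[0];a=c+t[0]*v[0];b=c2+t[1]*v2[0];print("tri",a,b,w2j(J,(a+b)/2))
for n in("top","side"):
    print(n,"shaft ends+mid",proj(n,[j2w(J,[x,0,.08]) for x in(-.085,.085,.0)]).round(1).tolist())
    for q in (1,1.2,1.4): print(q,proj(n,[j2w(J,[.038,.042-.075*np.cos(q),.099+.075*np.sin(q)]),j2w(J,[.038,.042,.099])]).round(1).tolist())
for t in range(40,140,10): print(t,((proj("side",[j2w(J,[x,-.008*np.sin(np.radians(t))+w*np.cos(np.radians(t)),.08+.008*np.cos(np.radians(t))+w*np.sin(np.radians(t))]) for x,w in((.037,0),(.018,.009),(.018,-.009),(.056,.009),(.056,-.009))])-[250,170])*6).round(0).tolist())
s=observe(); T=R.from_rotvec(s["eef_rot"]).as_matrix()
y=J[:3,1]; x=np.array([0,0,-1.]); M=np.c_[x,y,np.cross(x,y)]
print("turn(deg)",np.degrees(R.from_matrix(T.T@M).as_rotvec()).round(1), "shift to 100mm above grip(mm)",(T.T@(j2w(J,[-.027,0,.18])-s["tool_pos"])*1000).round(1))
print("gear,key,dish",w2j(J,onz("top",[(250,186),(297,178),(416,260)],.01)).round(3))
E
```

```text
[[ 0.1904  0.9817  0.      0.5306]
 [-0.9817  0.1904  0.      0.16  ]
 [ 0.      0.      1.      0.    ]
 [ 0.      0.      0.      1.    ]] 0.1713891492672044
yaw -79.02411031306863
(np.float64(0.00029349230807435483), np.float64(-170.0), 0.035)
(np.float64(0.0003040871687215872), np.float64(-169.0), 0.035)
(np.float64(0.0003385748386147357), np.float64(-171.0), 0.035)
tri [0.5467934  0.07594459 0.08163121] [0.54722415 0.07578981 0.08167543] [8.57339196e-02 5.95090970e-05 8.16533201e-02]
top shaft ends+mid [[235.2, 238.1], [322.0, 221.9], [278.7, 230.0]]
1 [[297.2, 221.7], [293.9, 203.9]]
1.2 [[295.7, 214.0], [293.9, 203.9]]
1.4 [[294.2, 205.7], [293.9, 203.9]]
side shaft ends+mid [[273.2, 189.7], [312.7, 220.1], [291.5, 203.8]]
1 [[300.9, 175.8], [316.8, 198.1]]
1.2 [[306.4, 171.4], [316.8, 198.1]]
1.4 [[312.2, 168.2], [316.8, 198.1]]
40 [[290.0, 232.0], [278.0, 192.0], [246.0, 230.0], [335.0, 235.0], [302.0, 274.0]]
50 [[287.0, 235.0], [273.0, 193.0], [247.0, 235.0], [330.0, 236.0], [302.0, 279.0]]
60 [[286.0, 239.0], [268.0, 195.0], [248.0, 240.0], [325.0, 238.0], [303.0, 284.0]]
70 [[284.0, 242.0], [264.0, 198.0], [250.0, 244.0], [320.0, 241.0], [305.0, 288.0]]
80 [[283.0, 246.0], [259.0, 202.0], [253.0, 247.0], [315.0, 245.0], [308.0, 291.0]]
90 [[283.0, 249.0], [255.0, 206.0], [256.0, 249.0], [311.0, 249.0], [312.0, 294.0]]
100 [[283.0, 253.0], [252.0, 211.0], [260.0, 251.0], [308.0, 254.0], [316.0, 295.0]]
110 [[284.0, 256.0], [249.0, 216.0], [265.0, 252.0], [305.0, 259.0], [320.0, 296.0]]
120 [[286.0, 258.0], [247.0, 221.0], [269.0, 252.0], [303.0, 265.0], [325.0, 296.0]]
130 [[288.0, 260.0], [246.0, 227.0], [274.0, 251.0], [302.0, 270.0], [330.0, 295.0]]
turn(deg) [63.3  0.   0.1] shift to 100mm above grip(mm) [  51.3 -302.8  455.5]
gear,key,dish [[-0.046  0.108  0.01 ]
 [ 0.054  0.106  0.01 ]
 [ 0.265 -0.108  0.01 ]]
```

Call:
{"op": "apply_moves", "data": {
  "deltas": [
    [[63.3, 0, 0, 51, -303, 455, 100], [63.3, 0, 0, 51, -303, 455, 100], [63.3, 0, 0, 51, -303, 455, 100], [63.3, 0, 0, 51, -303, 455, 100], [63.3, 0, 0, 51, -303, 455, 100], [63.3, 0, 0, 51, -303, 455, 100], [63.3, 0, 0, 51, -303, 455, 100], [63.3, 0, 0, 51, -303, 455, 100], [63.3, 0, 0, 51, -303, 455, 100], [63.3, 0, 0, 51, -303, 455, 100], [63.3, 0, 0, 51, -303, 455, 100], [63.3, 0, 0, 51, -303, 455, 100], [63.3, 0, 0, 51, -303, 455, 100], [63.3, 0, 0, 51, -303, 455, 100]]
  ],
  "squeeze": 15
}}

```text
t: 1.85
tool_pos: [0.5248, 0.1876, 0.1807]
eef_rot: [1.066, 1.294, -1.065]
wrist_force: [0.1, -0.3, 0.1]
grip_width: 0.0558
```

Call:
{"op": "apply_moves", "data": {
  "deltas": [
    [[0, 0, 10, 12, -12, 0, 100], [0, 0, 20, 24, -24, 0, 100], [0, 0, 30, 36, -36, 0, 100], [0, 0, 40, 46, -45, 0, 100], [0, 0, 40, 46, -45, 0, 100], [0, 0, 40, 60, -33, 0, 100], [0, 0, 40, 75, -20, 0, 100], [0, 0, 40, 88, -9, 0, 100], [0, 0, 40, 100, 0.5, 0, 100], [0, 0, 40, 100, 0.5, 0, 100]]
  ]
}}

```text
t: 3.1
tool_pos: [0.539, 0.1891, 0.1314]
eef_rot: [1.344, 0.879, -0.599]
wrist_force: [0.9, -0.2, 1.0]
grip_width: 0.0557
```

```bash
python3 - <<'E'
from h import *
J,_=jig();s=observe();print(w2j(J,s["tool_pos"]).round(4),s["wrist_force"],s["q"].round(2))
T=R.from_rotvec(s["eef_rot"]).as_matrix();print((J[:3,:3].T@T).round(3))
snap("side","s1",(240,140,370,250),6)
E
```

```text
[-0.0269  0.0138  0.1314] [ 0.9243752  -0.22108589  1.00671963] [ 0.4   0.24  2.27 -1.3   0.12  1.47]
[[-0.005 -0.002  1.   ]
 [ 0.571  0.821  0.005]
 [-0.821  0.571 -0.003]]
```

View pics/s1.png

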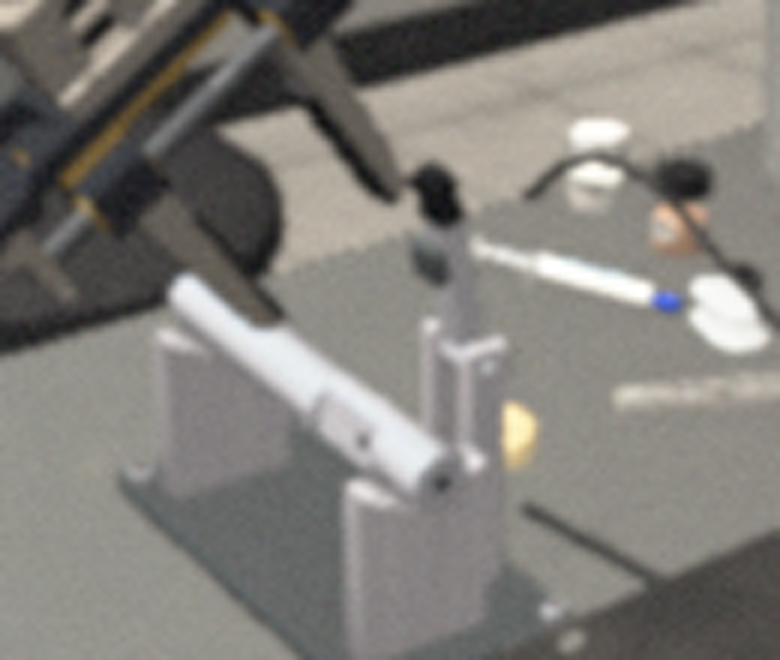

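The +40° tilt runs into wrist limits (q4 at −1.3, q5 near 0). The picture also shows the flat turned toward the robot, with the dimple at crop (362,440), and one finger hanging near the shaft around (265,315). I'll retreat and use tilts of about +15 to −50 instead.

Call:
{"op": "apply_moves", "data": {
  "deltas": [
    [[0, 0, 0, -30, 0, 0, 100], [0, 0, 0, -60, 0, 0, 100], [0, 0, 0, -90, 0, 0, 100], [0, 0, -10, -90, 0, 0, 100], [0, 0, -20, -90, 0, 0, 100], [0, 0, -25, -90, 0, 0, 100], [0, 0, -25, -90, 0, 0, 100], [0, 0, -25, -90, 0, 0, 100]]
  ]
}}

```text
t: 4.15
tool_pos: [0.4866, 0.1782, 0.205]
eef_rot: [1.156, 1.183, -0.932]
wrist_force: [-0.2, 0.4, -0.3]
grip_width: 0.056
```

```bash
cat >> h.py <<'E'
def st():
    J,_=jig();s=observe();T=J[:3,:3].T@R.from_rotvec(s["eef_rot"]).as_matrix();p=w2j(J,s["tool_pos"])
    tilt=np.degrees(np.arctan2(T[1,0],-T[2,0]))
    print("tcp jig mm",(p*1000).round(1),"tilt",tilt.round(1),"F jig",(np.array(s["wrist_force"])@J[:3,:3]).round(1),"q",s["q"].round(2),"w",s["grip_width"].round(4),"t",s["t"])
    print("Tjig",T.round(3).tolist()); return p,T
def go(P,tilt,flip=1):
    "turn & shift (tool axes) to TCP at P mm (jig), tilt deg, from measured"
    p,T=st(); a=np.radians(tilt); x=np.array([0,np.sin(a),-np.cos(a)]); y=flip*np.array([0,np.cos(a),np.sin(a)]); M=np.c_[x,y,np.cross(x,y)]
    print("turn",np.degrees(R.from_matrix(T.T@M).as_rotvec()).round(1),"shift",(T.T@(np.array(P)-p*1000)).round(1))
E
python3 - <<'E'
from h import *
go([-27,0,80],15)
E
```

```text
Traceback (most recent call last):
  File "h.py", line 48, in go
    p,T=st(); a=np.radians(tilt); x=np.array([0,np.sin(a),-np.cos(a)]); y=flip*np.array([0,np.cos(a),np.sin(a)]); M=np.c_[x,y,np.cross(x,y)]
        ~~^^
  File "h.py", line 44, in st
    print("tcp jig mm",(p*1000).round(1),"tilt",tilt.round(1),"F jig",(np.array(s["wrist_force"])@J[:3,:3]).round(1),"q",s["q"].round(2),"w",s["grip_width"].round(4),"t",s["t"])
                                                                                                                                             ^^^^^^^^^^^^^^^^^^^^^
AttributeError: 'float' object has no attribute 'round'
```

```bash
sed -i 's/s\["grip_width"\].round(4)/s["grip_width"]/' h.py
python3 - <<'E'
from h import *
go([-27,0,80],15); print((np.array([-27,0,80])-80*np.array([0,np.sin(np.radians(15)),-np.cos(np.radians(15))])))
E
```

```text
tcp jig mm [-26.2 -39.8 205. ] tilt 9.9 F jig [-0.5 -0.2 -0.3] q [ 0.36  0.13  2.01 -0.03  0.83  0.19] w 0.055987183870296504 t 4.15
Tjig [[-0.004, -0.003, 1.0], [0.172, 0.985, 0.004], [-0.985, 0.172, -0.004]]
turn [ 0.2 -0.3  5.1] shift [ 1.30e+02  1.77e+01 -1.00e-01]
[-27.         -20.70552361 157.2740661 ]
```

Call:
{"op": "apply_moves", "data": {
  "deltas": [
    [[0, 0, 5, 50, 10.5, 0, 100], [0, 0, 5, 50, 10.5, 0, 100], [0, 0, 5, 75, 13, 0, 100], [0, 0, 5, 100, 15, 0, 100], [0, 0, 5, 120, 17, 0, 100], [0, 0, 5, 130, 17.7, 0, 100], [0, 0, 5, 130, 17.7, 0, 100], [0, 0, 5, 130, 17.7, 0, 100]]
  ]
}}

```text
t: 5.15
tool_pos: [0.5267, 0.1871, 0.0817]
eef_rot: [1.199, 1.124, -0.866]
wrist_force: [0.5, 0.6, 0.4]
grip_width: 0.056
```

```bash
python3 - <<'E'
from h import *
go([-27,0,80],15); snap("side","s2",(240,140,370,250),6)
E
```

```text
tcp jig mm [-27.4   1.3  81.7] tilt 14.9 F jig [-0.5  0.6  0.4] q [ 0.36  0.35  2.08 -0.09  0.45  0.24] w 0.055984308368100914 t 5.15
Tjig [[-0.005, -0.003, 1.0], [0.257, 0.966, 0.004], [-0.966, 0.257, -0.005]]
turn [ 0.2 -0.3  0.1] shift [ 1.3 -1.7  0.4]
```

Call:
{"op": "apply_moves", "data": {
  "deltas": [
    [[0, 0, 0, 1.3, -1.7, 0, 140], [0, 0, 0, 1.3, -1.7, 0, 170], [0, 0, 0, 1.3, -1.7, 0, 180], [0, 0, 0, 1.3, -1.7, 0, 190], [0, 0, 0, 1.3, -1.7, 0, 210], [0, 0, 0, 1.3, -1.7, 0, 210], [0, 0, 0, 1.3, -1.7, 0, 210]]
  ],
  "squeeze": 15
}}

```text
t: 6.08
tool_pos: [0.5254, 0.1868, 0.0791]
eef_rot: [1.199, 1.125, -0.866]
wrist_force: [0.3, 1.0, 0.4]
grip_width: 0.0237
```

```bash
python3 - <<'E'
from h import *
go([-27,0,80],15)
E
```

```text
tcp jig mm [-27.3  -0.   79.1] tilt 14.9 F jig [-0.9  0.5  0.4] q [ 0.36  0.36  2.09 -0.09  0.44  0.24] w 0.023700783326284978 t 6.075
Tjig [[-0.005, -0.003, 1.0], [0.257, 0.966, 0.004], [-0.966, 0.257, -0.004]]
turn [ 0.2 -0.3  0.1] shift [-0.8  0.3  0.3]
```

Gripped cleanly: width 23.7 mm, force about 0. Now roll −60° about the shaft.

Call:
{"op": "apply_moves", "data": {
  "deltas": [
    [[0, 0, -5, 0, 0, 0, 210], [0, 0, -11, 0, 0, 0, 210], [0, 0, -18, 0, 0, 0, 210], [0, 0, -25, 0, 0, 0, 210], [0, 0, -32, 0, 0, 0, 210], [0, 0, -39, 0, 0, 0, 210], [0, 0, -46, 0, 0, 0, 210], [0, 0, -53, 0, 0, 0, 210], [0, 0, -60, 0, 0, 0, 210], [0, 0, -60, 0, 0, 0, 210], [0, 0, -60, 0, 0, 0, 210]]
  ]
}}

```text
t: 7.45
tool_pos: [0.5239, 0.1864, 0.0787]
eef_rot: [0.532, 1.775, -1.631]
wrist_force: [-4.9, -1.1, 0.3]
grip_width: 0.0233
```

```bash
python3 - <<'E'
from h import *
go([-27,0,80],-45); a=snap("side","s3",(270,150,340,240),5); b=snap("top","t3",(260,195,340,245),5)
a=cv2.imread("pics/s3.png");b=cv2.imread("pics/t3.png");o=np.zeros((450,760,3),np.uint8);o[:450,:350]=a;o[:250,355:755]=b;cv2.imwrite("pics/m3.png",o)
E
```

```text
tcp jig mm [-27.2  -1.6  78.7] tilt -45.4 F jig [ 0.1 -5.   0.3] q [0.29 0.87 1.33 0.07 1.72 0.08] w 0.023311444149590445 t 7.45
Tjig [[0.0, -0.006, 1.0], [-0.712, 0.702, 0.004], [-0.702, -0.712, -0.004]]
turn [ 0.3 -0.   0.4] shift [-2.1  0.2  0.2]
```

View pics/m3.png

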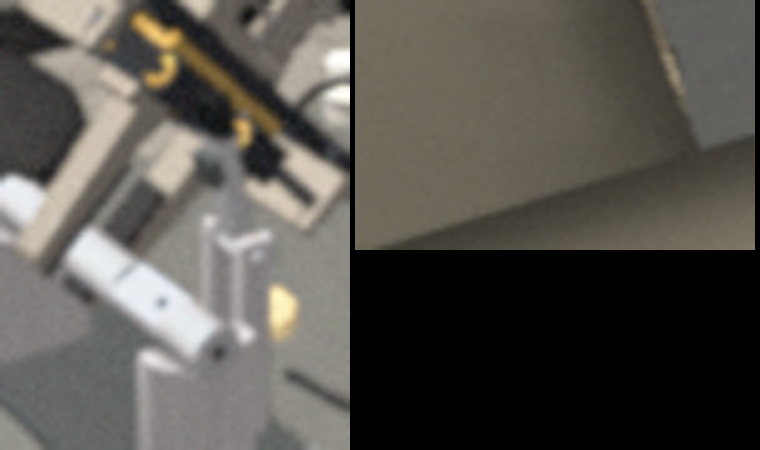

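```bash
python3 - <<'E'
from h import *
J,_=jig()
f=lambda t,x=.037:proj("side",[j2w(J,[x,-.008*np.sin(np.radians(t)),.08+.008*np.cos(np.radians(t))])])[0]
for t in range(50,130,10): print(t,f(t).round(1),f(t-60).round(1),(f(t-60)-f(t)).round(2))
# flat left edge, tilts
for t in range(-10,70,10):
    c,s=np.cos(np.radians(t)),np.sin(np.radians(t))
    print(t,((proj("side",[j2w(J,[x,-.008*s+w*c,.08+.008*c+w*s]) for x,w in((.018,.009),(.018,-.009),(.056,.009),(.056,-.009))])-[270,150])*5).round(0).tolist())
for k,(u0,v0) in {"s1_raw":(300,212),"s3_raw":(302,210)}.items():
    g=cv2.imread(f"pics/{k}.png",0).astype(float)[v0-4:v0+6,u0-5:u0+6]; print(k,u0-5,v0-4);print(g.astype(int))
E
```

```text
50 [297.9 209.2] [300.9 207.2] [ 2.96 -2.03]
60 [297.6 209.8] [300.3 207.3] [ 2.72 -2.48]
70 [297.4 210.4] [299.8 207.5] [ 2.4  -2.84]
80 [297.2 211. ] [299.2 207.9] [ 2.01 -3.12]
90 [297.2 211.6] [298.7 208.3] [ 1.55 -3.31]
100 [297.2 212.1] [298.3 208.7] [ 1.05 -3.39]
110 [297.4 212.6] [297.9 209.2] [ 0.51 -3.37]
120 [297.6 213. ] [297.6 209.8] [-0.04 -3.24]
-10 [[148.0, 267.0], [114.0, 271.0], [196.0, 302.0], [161.0, 306.0]]
0 [[146.0, 264.0], [111.0, 274.0], [193.0, 299.0], [157.0, 310.0]]
10 [[143.0, 262.0], [108.0, 279.0], [190.0, 297.0], [155.0, 315.0]]
20 [[140.0, 261.0], [107.0, 283.0], [187.0, 296.0], [153.0, 319.0]]
30 [[136.0, 260.0], [106.0, 287.0], [183.0, 295.0], [152.0, 324.0]]
40 [[132.0, 260.0], [105.0, 292.0], [179.0, 296.0], [151.0, 328.0]]
50 [[128.0, 261.0], [105.0, 296.0], [175.0, 297.0], [152.0, 332.0]]
60 [[124.0, 263.0], [107.0, 300.0], [171.0, 298.0], [153.0, 336.0]]
s1_raw 295 208
[[197 201 198 206 220 229 234 234 232 223 205]
 [202 198 199 200 202 215 226 233 233 233 224]
 [200 201 196 196 198 203 211 222 231 236 232]
 [196 200 201 197 190 191 193 211 228 233 236]
 [195 197 203 197 175 159 176 209 228 233 236]
 [169 188 196 194 162 133 162 214 229 234 237]
 [134 156 180 190 171 147 170 211 228 233 234]
 [109 122 157 178 185 180 185 201 219 226 232]
 [ 99 106 122 150 174 186 186 189 204 217 227]
 [105  98 103 115 142 165 164 165 182 200 218]]
s3_raw 297 206
[[237 236 236 237 236 231 210 182 153 138 140]
 [237 237 236 237 237 237 233 224 194 160 139]
 [236 236 236 236 233 234 234 237 227 201 169]
 [237 237 237 232 218 200 218 235 235 227 210]
 [236 237 237 227 194 163 204 233 234 231 224]
 [233 237 235 229 210 197 223 234 234 230 230]
 [214 231 237 235 231 230 232 235 235 234 228]
 [180 205 227 235 234 231 233 232 232 234 234]
 [138 169 198 220 225 226 228 232 233 234 232]
 [113 137 161 187 202 210 221 224 230 233 232]]
```

The dimple moved from side px (300,213) to (302,210). That puts the flat at ≈78° initially and ≈18° from up now. I'll open the jaws, swing back around the shaft to +5° tilt and look again, in the top view too.

Call:
{"op": "apply_moves", "data": {
  "deltas": [
    [[0, 0, 0, 0, 0, 0, 160], [0, 0, 0, 0, 0, 0, 100], [0, 0, 0, 0, 0, 0, 100], [0, 0, 0, 0, 0, 0, 100], [0, 0, 8, -1, 0.8, 0, 100], [0, 0, 16, -1.5, 0.8, 0, 100], [0, 0, 24, -1.5, 0.8, 0, 100], [0, 0, 32, -1.5, 0.8, 0, 100], [0, 0, 40, -1.5, 0.8, 0, 100], [0, 0, 50, -1.5, 0.8, 0, 100], [0, 0, 50, -1.5, 0.8, 0, 100], [0, 0, 50, -1.5, 0.8, 0, 100]]
  ]
}}

```text
t: 9.05
tool_pos: [0.5279, 0.1875, 0.0802]
eef_rot: [1.111, 1.244, -1.0]
wrist_force: [0.1, 0.5, 0.1]
grip_width: 0.0556
```

```bash
cat >> h.py <<'E'
def dim():
    g=255-cv2.imread("pics/cur_raw.png",0).astype(float); w=g[205:217,294:308]; 
    bh=cv2.morphologyEx((255-g).astype(np.uint8),cv2.MORPH_BLACKHAT,np.ones((7,7)))[205:217,295:307].astype(float)
    print("blackhat argmax",np.unravel_index(bh.argmax(),bh.shape),bh.max())
    i,j=np.unravel_index(bh.argmax(),bh.shape); s=bh[max(i-1,0):i+2,max(j-1,0):j+2]; yy,xx=np.mgrid[max(i-1,0):max(i-1,0)+s.shape[0],max(j-1,0):max(j-1,0)+s.shape[1]]
    print("dimple",(295+(s*xx).sum()/s.sum()).round(2),(205+(s*yy).sum()/s.sum()).round(2))
E
python3 - <<'E'
from h import *
go([-27,0,79.2],5); a=snap("side","cur",(270,150,340,240),6); dim(); import shutil
for k in("s0","s1","s3"):
    shutil.copy({"s0":"pics/side0_raw.png"}.get(k,f"pics/{k}_raw.png"),"pics/cur_raw.png"); dim()
E
```

```text
tcp jig mm [-27.5   2.5  80.2] tilt 4.8 F jig [-0.5  0.2  0.1] q [ 0.34  0.41  1.95 -0.01  0.69  0.16] w 0.05563484747698929 t 9.05
Tjig [[-0.005, -0.004, 1.0], [0.083, 0.997, 0.004], [-0.997, 0.083, -0.005]]
turn [ 0.2 -0.3  0.2] shift [ 0.8 -2.6  0.5]
blackhat argmax (np.int64(5), np.int64(7)) 75.0
dimple 301.89 210.01
blackhat argmax (np.int64(8), np.int64(5)) 65.0
dimple 299.98 213.03
blackhat argmax (np.int64(8), np.int64(5)) 63.0
dimple 300.0 213.0
blackhat argmax (np.int64(5), np.int64(7)) 72.0
dimple 301.92 210.02
```

Call:
{"op": "apply_moves", "data": {
  "deltas": [
    [[0, 0, 0, 0.8, -2.6, 0, 140], [0, 0, 0, 0.8, -2.6, 0, 170], [0, 0, 0, 0.8, -2.6, 0, 180], [0, 0, 0, 0.8, -2.6, 0, 190], [0, 0, 0, 0.8, -2.6, 0, 210], [0, 0, 0, 0.8, -2.6, 0, 210], [0, 0, 0, 0.8, -2.6, 0, 210], [0, 0, -5, 0.8, -2.6, 0, 210], [0, 0, -10, 0.8, -2.6, 0, 210], [0, 0, -15, 0.8, -2.6, 0, 210], [0, 0, -20, 0.8, -2.6, 0, 210], [0, 0, -20, 0.8, -2.6, 0, 210], [0, 0, -20, 0.8, -2.6, 0, 210]]
  ]
}}

```text
t: 10.72
tool_pos: [0.5247, 0.1868, 0.0786]
eef_rot: [0.913, 1.467, -1.256]
wrist_force: [4.1, 1.0, 0.8]
grip_width: 0.0233
```

```bash
python3 - <<'E'
from h import *
go([-27,0,79.2],-15); a=snap("side","cur",(280,190,325,235),13); dim()
E
```

```text
tcp jig mm [-27.4  -0.7  78.6] tilt -15.0 F jig [-0.2  4.3  0.8] q [0.32 0.57 1.71 0.04 1.13 0.1 ] w 0.023259350059684988 t 10.725
Tjig [[-0.003, -0.005, 1.0], [-0.259, 0.966, 0.004], [-0.966, -0.259, -0.005]]
turn [ 0.3 -0.2  0. ] shift [-0.7  0.6  0.4]
blackhat argmax (np.int64(11), np.int64(3)) 71.0
dimple 298.11 215.63
```

View pics/cur.png

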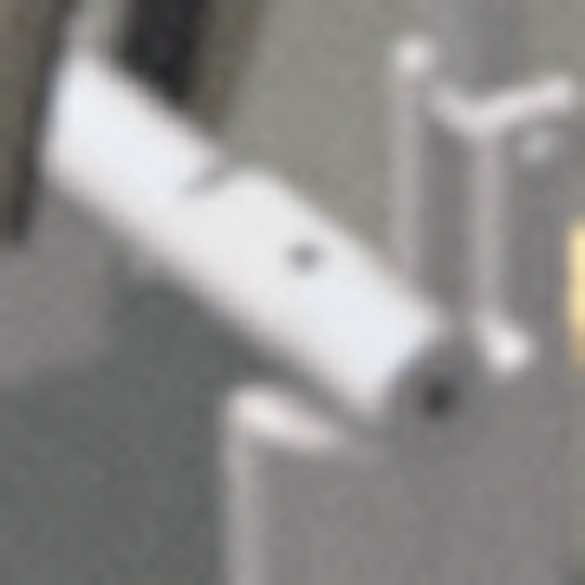

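```bash
cat >> h.py <<'E'
def fitdim(obs,rolls):
    from scipy.optimize import least_squares
    J,_=jig(); obs=np.array(obs); rolls=np.array(rolls)
    def r(p):
        t=np.radians(p[0]-rolls); return (proj("side",[j2w(J,[p[1],-.008*np.sin(a),.08+.008*np.cos(a)]) for a in t])+p[2:]-obs).ravel()
    def rr(p): return np.r_[r(p),p[2]*.05,p[3]*.05,(p[1]-.037)*20]
    s=least_squares(rr,[78,.037,0,0],x_scale=[10,.01,1,1]); return s.x,r(s.x).round(2)
def dimp(f,guess):
    g=cv2.imread(f,0); bh=cv2.GaussianBlur(cv2.morphologyEx(g,cv2.MORPH_BLACKHAT,cv2.getStructuringElement(cv2.MORPH_ELLIPSE,(7,7))).astype(float),(0,0),.7)
    u,v=guess; w=bh[v-2:v+3,u-2:u+3]; yy,xx=np.mgrid[v-2:v+3,u-2:u+3]; w=np.clip(w-.3*w.max(),0,None)
    return [(w*xx).sum()/w.sum(),(w*yy).sum()/w.sum()]
E
cp pics/cur_raw.png pics/s4_raw.png
python3 - <<'E'
from h import *
o=[dimp("pics/side0_raw.png",(300,213)),dimp("pics/s3_raw.png",(302,210)),dimp("pics/s4_raw.png",(303,209))]; print(np.round(o,2))
print(fitdim(o,[0,60.3,80.1])); print(fitdim(o[::2],[0,80.1]));print(fitdim(o[1:],[60.3,80.1]))
E
```

```text
[[300.01 213.  ]
 [301.87 210.03]
 [302.94 209.35]]
(array([8.19233032e+01, 4.05160536e-02, 1.87463592e+00, 1.33531836e+00]), array([-0.05,  0.11,  0.03, -0.12,  0.02,  0.  ]))
(array([8.17388731e+01, 4.06858335e-02, 1.84038915e+00, 1.25256675e+00]), array([-0.04,  0.05,  0.04, -0.05]))
(array([8.70671838e+01, 4.13160082e-02, 1.92049387e+00, 1.08250828e+00]), array([ 0.01, -0.02, -0.02,  0.01]))
```

Fit: the flat started ≈82° off, so about 2° remains. I'll roll 2° more, release, retreat, and verify.

Call:
{"op": "apply_moves", "data": {
  "deltas": [
    [[0, 0, -2, 0, 0, 0, 210], [0, 0, -2, 0, 0, 0, 210], [0, 0, -2, 0, 0, 0, 160], [0, 0, -2, 0, 0, 0, 110], [0, 0, -2, 0, 0, 0, 100], [0, 0, -2, 0, 0, 0, 100], [0, 0, -2, -20, 0, 0, 100], [0, 0, -2, -50, 0, 0, 100], [0, 0, 4, -90, 0, 0, 100], [0, 0, 10, -140, 0, 0, 180], [0, 0, 15, -170, 0, 0, 255], [0, 0, 15, -170, 0, 0, 255], [0, 0, 15, -170, 0, 0, 255]]
  ]
}}

```text
t: 12.4
tool_pos: [0.5673, 0.1943, 0.2416]
eef_rot: [1.064, 1.302, -1.066]
wrist_force: [0.7, 0.2, 0.9]
grip_width: 0.0182
```

```bash
python3 - <<'E'
from h import *
go([38,85,230],0); a=snap("side","s5",(240,140,370,250),6); o=[dimp("pics/side0_raw.png",(300,213)),dimp("pics/s3_raw.png",(302,210)),dimp("pics/s5_raw.png",(303,209))]; print(np.round(o,2)); print(fitdim(o,[0,60.3,82]))
E
```

```text
tcp jig mm [-26.7  42.5 241.6] tilt -0.3 F jig [-0.   0.7  0.9] q [0.32 0.31 1.68 0.01 1.16 0.13] w 0.018198534473321364 t 12.4
Tjig [[-0.004, -0.004, 1.0], [-0.005, 1.0, 0.004], [-1.0, -0.005, -0.004]]
turn [ 0.2 -0.2  0.3] shift [11.1 42.3 64.9]
[[300.01 213.  ]
 [301.87 210.03]
 [302.95 209.34]]
(array([8.25640812e+01, 4.02931778e-02, 1.92104321e+00, 1.35955570e+00]), array([-0.06,  0.13, -0.01, -0.11,  0.07, -0.02]))
```

View pics/s5.png

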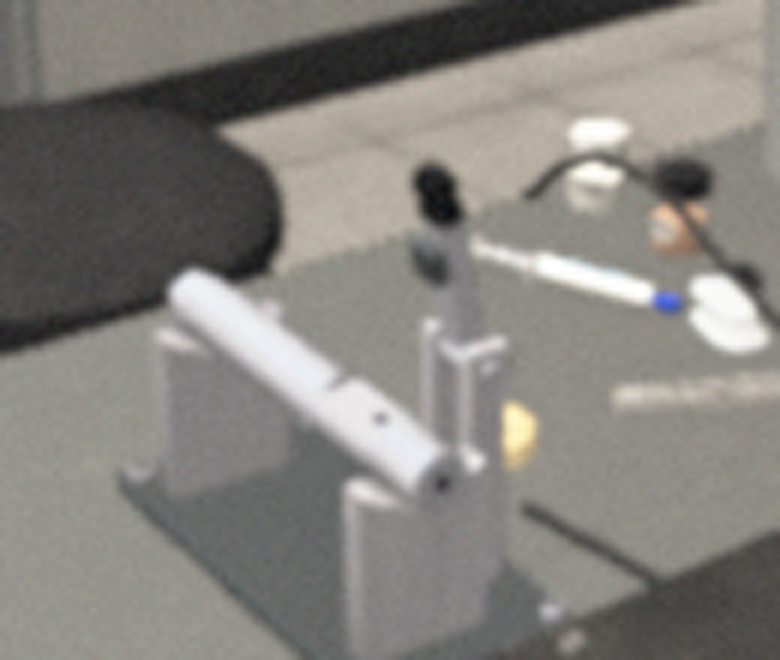

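The shaft is seated in both Vs with the flat up: dimple at crop (380,418), so side px ≈(303,209.3). The keeper is upright, its black end at crop (435,185). Next I'll move behind the keeper and sweep it down with the closed fingers.

Call:
{"op": "apply_moves", "data": {
  "deltas": [
    [[0, 0, 0, 0, 42, 0, 255], [0, 0, 0, 0, 42, 30, 255], [0, 0, 0, 0, 42, 65, 255], [0, 0, 0, 11, 42, 65, 255], [0, 0, 0, 45, 42, 65, 255], [0, 0, 0, 74, 42, 65, 255], [0, 0, 0, 74, 42, 65, 255], [0, 0, 0, 74, 42, 65, 255]]
  ],
  "squeeze": 30
}}

```text
t: 13.45
tool_pos: [0.6217, 0.1398, 0.1683]
eef_rot: [1.065, 1.301, -1.064]
wrist_force: [0.4, -0.6, 0.5]
grip_width: 0.0004
```

```bash
python3 - <<'E'
from h import *
p,T=st(); snap("side","s6",(240,110,370,220),6)
for d,q in ((60,1.2),(60,1.0),(60,.8),(60,.6),(60,.4),(62,.2),(64,.1)):
    P=np.array([.038,.042-d/1e3*np.cos(q)+.005*np.sin(q)+.012,.099+d/1e3*np.sin(q)+.005*np.cos(q)+.017]); print(q,(P*1000).round(1),((P-p)@T*1000).round(1))
E
```

```text
tcp jig mm [ 37.2  85.6 168.3] tilt -0.2 F jig [0.7 0.2 0.5] q [0.22 0.44 1.66 0.01 1.05 0.02] w 0.0004261630530366082 t 13.45
Tjig [[-0.005, -0.004, 1.0], [-0.003, 1.0, 0.004], [-1.0, -0.003, -0.005]]
1.2 [ 38.   36.9 173.7] [ -5.3 -48.7   0.5]
1.0 [ 38.   25.8 169.2] [ -0.7 -59.8   0.5]
0.8 [ 38.   15.8 162.5] [  6.  -69.8   0.5]
0.6 [ 38.    7.3 154. ] [ 14.5 -78.2   0.5]
0.4 [ 38.    0.7 144. ] [ 24.6 -84.8   0.5]
0.2 [ 38.   -5.8 133.2] [ 35.3 -91.3   0.5]
0.1 [ 38.   -9.2 127.4] [ 41.2 -94.7   0.6]
```

View pics/s6.png

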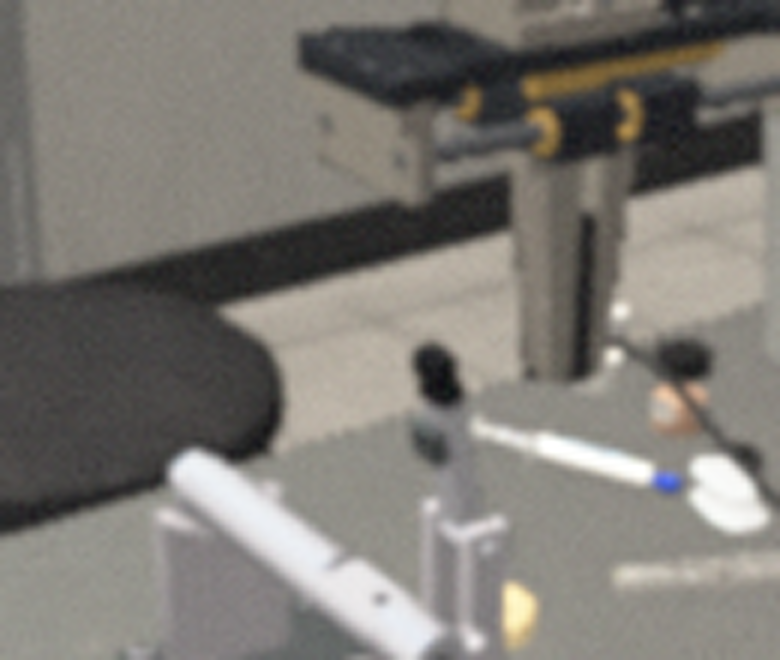

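The closed fingers hang behind the keeper, with the tip at crop (560,378). Now sweep along the arc, stopping just above home.

Call:
{"op": "apply_moves", "data": {
  "deltas": [
    [[0, 0, 0, 0, -12, 0.5, 255], [0, 0, 0, -1, -24, 0.5, 255], [0, 0, 0, -3, -36, 0.5, 255], [0, 0, 0, -5, -48, 0.5, 255], [0, 0, 0, -3, -54, 0.5, 255], [0, 0, 0, -1, -60, 0.5, 255], [0, 0, 0, 2, -65, 0.5, 255], [0, 0, 0, 6, -70, 0.5, 255], [0, 0, 0, 10, -74, 0.5, 255], [0, 0, 0, 14.5, -78, 0.5, 255], [0, 0, 0, 20, -82, 0.5, 255], [0, 0, 0, 25, -85, 0.5, 255], [0, 0, 0, 30, -88, 0.5, 255], [0, 0, 0, 35, -91, 0.5, 255], [0, 0, 0, 35, -91, 0.5, 255]]
  ]
}}

```text
t: 15.38
tool_pos: [0.5318, 0.1211, 0.133]
eef_rot: [1.065, 1.301, -1.065]
wrist_force: [0.1, 0.2, 0.5]
grip_width: 0.0006
```

```bash
python3 - <<'E'
from h import *
p,T=st(); snap("side","s7",(260,140,350,240),6)
E
```

```text
tcp jig mm [ 38.5  -6.3 133. ] tilt -0.2 F jig [-0.2  0.1  0.5] q [0.22 0.35 1.89 0.01 0.91 0.02] w 0.0005905661028439346 t 15.375
Tjig [[-0.004, -0.004, 1.0], [-0.003, 1.0, 0.004], [-1.0, -0.003, -0.004]]
```

View pics/s7.png

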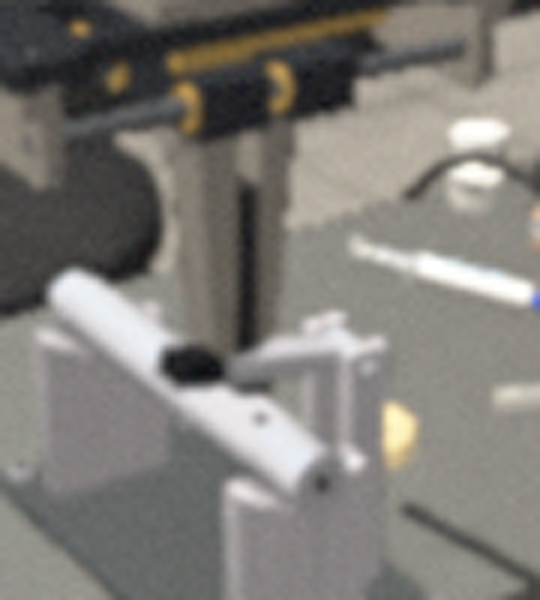

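The keeper is nearly down (black end at crop (190,362)) and the foot is hovering over the flat. I'll press down in small steps.

Call:
{"op": "apply_moves", "data": {
  "deltas": [
    [[0, 0, 0, 3, -3, 0, 255], [0, 0, 0, 6, -6, 0, 255], [0, 0, 0, 8, -6, 0, 255], [0, 0, 0, 10, -6, 0, 255], [0, 0, 0, 11, -6, 0, 255], [0, 0, 0, 11, -6, 0, 255]]
  ]
}}

```text
t: 16.18
tool_pos: [0.5264, 0.12, 0.1224]
eef_rot: [1.065, 1.301, -1.064]
wrist_force: [-0.1, -1.0, -0.6]
grip_width: 0.0005
```

```bash
python3 - <<'E'
from h import *
p,T=st()
E
```

```text
tcp jig mm [ 38.5 -11.7 122.4] tilt -0.1 F jig [ 0.9 -0.3 -0.6] q [0.22 0.36 1.91 0.01 0.88 0.02] w 0.000525360329894821 t 16.175
Tjig [[-0.004, -0.004, 1.0], [-0.002, 1.0, 0.004], [-1.0, -0.002, -0.004]]
```

Call:
{"op": "apply_moves", "data": {
  "deltas": [
    [[0, 0, 0, 0.7, 0, 0, 255], [0, 0, 0, 1.4, 0, 0, 255], [0, 0, 0, 1.4, 0, 0, 255]]
  ]
}}

```text
t: 16.55
tool_pos: [0.5265, 0.1201, 0.1214]
eef_rot: [1.066, 1.3, -1.064]
wrist_force: [-1.5, -0.9, 4.4]
grip_width: 0.0004
```

Call:
{"op": "apply_moves", "data": {
  "deltas": [
    [[0, 0, 0, 0.7, 0, 0, 255], [0, 0, 0, 1.4, 0, 0, 255], [0, 0, 0, 1.4, 0, 0, 255], [0, 0, 0, 1.4, 0, 0, 255]]
  ]
}}

```text
t: 17.05
tool_pos: [0.5265, 0.1201, 0.1211]
eef_rot: [1.066, 1.3, -1.064]
wrist_force: [-5.2, -1.4, 17.8]
grip_width: 0.0005
```

The force rises steeply (17.8 N) at tip height ≈104 mm, so the foot is home. I'll lift away and check.

Call:
{"op": "apply_moves", "data": {
  "deltas": [
    [[0, 0, 0, -10, 0, 0, 255], [0, 0, 0, -50, 0, 0, 255], [0, 0, 0, -110, 0, 0, 255], [0, 0, 0, -150, -60, -60, 255], [0, 0, 0, -150, -120, -120, 255], [0, 0, 0, -150, -150, -170, 255], [0, 0, 0, -150, -150, -170, 255], [0, 0, 0, -150, -150, -170, 255], [0, 0, 0, -150, -150, -170, 255]]
  ]
}}

```text
t: 18.18
tool_pos: [0.3471, 0.257, 0.271]
eef_rot: [1.065, 1.3, -1.063]
wrist_force: [-0.8, -1.2, 0.1]
grip_width: 0.0005
```

```bash
python3 - <<'E'
from h import *
J,_=jig(); st(); snap("side","s8",(260,160,340,240),7); snap("top","t8",(215,165,345,270),5)
a=cv2.imread("pics/s8.png")[:,:];b=cv2.imread("pics/t8.png")
a=cv2.resize(a,(400,400));b=cv2.resize(b,(390,315));o=np.zeros((400,800,3),np.uint8);o[:,:400]=a;o[:315,405:795]=b;cv2.imwrite("pics/m8.png",o)
for n in("side","top"):
  for q in(0,.04,.09): print(n,q,proj(n,[j2w(J,[.038,.042-.075*np.cos(q)+.005*np.sin(q),.099+.075*np.sin(q)+.005*np.cos(q)])]).round(2))
a=cv2.imread("pics/top0_raw.png");b=cv2.imread("pics/t8_raw.png")
for nm,r in {"gear":(170,205,232,268),"key":(160,194,274,320),"dish":(245,275,400,432)}.items():
    print(nm,cv2.absdiff(a,b)[r[0]:r[1],r[2]:r[3]].mean().round(2))
E
```

```text
tcp jig mm [-130.2 -161.7  271. ] tilt -0.1 F jig [ 1.  -1.   0.1] q [0.63 0.   1.98 0.   1.16 0.43] w 0.0005148931893192183 t 18.175
Tjig [[-0.004, -0.005, 1.0], [-0.002, 1.0, 0.005], [-1.0, -0.002, -0.004]]
side 0 [[287.11 204.93]]
side 0.04 [[287.19 203.64]]
side 0.09 [[287.35 202.  ]]
top 0 [[301.08 242.53]]
top 0.04 [[301.04 242.32]]
top 0.09 [[300.97 241.95]]
gear 2.11
key 1.89
dish 2.2
```

View pics/m8.png

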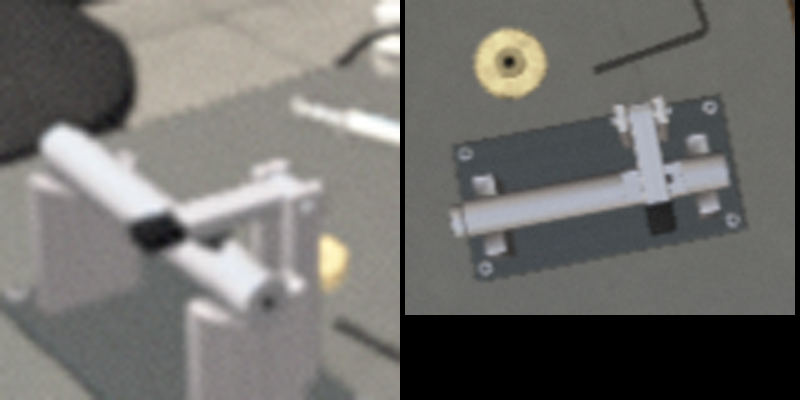

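The keeper lies across the flat with its black end at top crop (661,218), the shaft is in both Vs, and the bystanders haven't moved. Handing in.

```bash
python3 -c "
from cell import ticket; print(ticket.finish_job())"
```

```text
the job is handed in; nothing more can be done
None
```

I rolled the shaft until its flat faced up, swung the keeper down onto it, and handed the job in at about 18 s of the 70 s. No verdict came back.

**What I did**
- I turned the shaft in the Vs by about 80° in two grips of 60° and 20°, then opened the jaws and backed away.
- I swept the keeper down with the closed fingers and pressed it home with about 18 N.

**Last checks**
- **Flat:** the dimple's position in the side camera put the flat within about 3° of up before the keeper closed. I did not measure the angle again afterwards.
- **Keeper:** the fingertips stopped at about 104 mm above the bench, the height for a shut keeper. Resting on the round would have put them near 110 mm. The final pictures show the foot on the flat.
- **Shaft and bystanders:** the shaft lies in both Vs. The gear, hex key and dish look unchanged from the first picture, and the gripper is clear of everything.

**What failed or disagreed**
- My first tilt of +40° ran into a wrist joint limit, so I backed off. One finger hung close to the shaft, at about 1 N, and nothing visibly moved.
- The base plate is not centred on the groove, about 10 mm off, so I took positions from the shaft instead.
- The last 2° of roll did not show in the dimple's position. That is about the size of the measuring noise.
- The slope of the flat's end edge suggested up to about 10° of remaining tilt before the keeper was pressed down. I trusted the dimple fit over it.

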